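# Put the short socket set back in its tray

## Robot

A 6-joint arm with a two-finger parallel gripper is mounted at the origin on a cart in front of the work surface, level with it; the furniture and walls round the work are solid. World frame = base frame: x ahead of the robot, y to its left, z up, the work surface at z = 0. Lengths are in m, angles in degrees, forces in N, time in s.
With the tool pointing down it reaches from about 0.3 to 0.75 m from the base axis. Payload 8.5 kg.
Tool frame: the origin (TCP) lies at the very end of the fingers, on their centre line; the grasp point (between the pads) lies 19 mm behind it; x points along the fingers, y is the direction in which the jaws open and shut, and the axes are right-handed (so a half turn about x gives the same grasp; the last joint's range is limited). The gripper opens to 85 mm and grips with 20 to 120 N. Pads are 22 mm wide; open, the fingers measure 114 mm over their backs; the gripper's body (76 mm by 85 mm) begins 54 mm behind the grasp point. The pads swing forward as they close: fully open they stand 13 mm farther back than shut.
Start: joints at [62.55, 21.807, 74.336, -0, 83.858, -12.336], TCP at [0.143, 0.531, 0.231] pointing down, gripper open.
Joint ranges: [-178.18, 178.18], [-50.72, 133.34], [12.68, 142.11], [-81.47, 261.47], [9.98, 163.14], [-165.26, 165.26]. Speed limits (degrees/s): [136.94, 136.94, 180, 180, 180, 180].

## Interface

Orientations are given as a 3x3 rotation matrix whose columns are the frame's x, y, z axes.
In Python, from rig import sensors, cams, env gives the robot as it stands.
- The arm moves only by the shell command python3 -m crank 'ROWS' [FORCE]. ROWS is a JSON object of lists of equal length, an entry for each row: "hand": the closure in counts, from 0 (fully open) to 255 (shut); "translation": the shift along the tool's x, y, z in m, a list of three; "dr": the turn, a rotation vector about the tool's x, y, z in rad, a list of three. A call has 1 to 5 rows; each row is the pose to reach, as a shift and turn from the pose commanded when the call began, along the tool's axes at that moment; what a row does not reach only later rows make up. A row lasts 1/10 s, in which the tool goes at most 50 mm and 8.59 degrees, less where a joint would pass 70% of its speed; a pose out of reach is approached as far as the arm can. A call with a gripper value outside its range is refused whole. The fingers move at their own pace and stop on an object; FORCE is the grip in N (left out, the last holds). Time passes only in rows, so rows that repeat a pose let the fingers close. It gives the time, the measured TCP pose, the force and the opening at its end, in the units of the state.
- sensors.observe(): the state, without advancing time (a new reading comes with each control period).
- cams.get_image(name): name is "side" or "top" or "wrist"; returns (picture, depth): 480x640x3 uint8, blue, green, red; 480x640 float32, m along the optical axis (not along the pixel's ray), 0 where there is no reading.
- cams.calibration(name): a dict with "vertical_fov" (degrees; the focal length in pixels is half the picture's height over the tangent of half this angle, whatever the lens; pixels are square), "cx", "cy" (the principal point, pixels), "extrinsics" (4x4, takes a point from camera to world coordinates). Camera axes: x right, y down, z forward; pixel columns grow to the right and rows downward; lengths in m; the calibration is good to about 2 mm. A picture is of the moment at which its call begins: read the wrist's pose just before it. calibration takes no time and is no camera call; for the wrist camera it gives the pose at the moment of the call.
- env.close_job(): hands the job in, once; it reports no verdict.
The state is a dict: "time_s": time; "q": joint angles; "qvel": joint speeds; "joint_efforts": joint torques, N m; "position": TCP position; "tool_rot": TCP orientation; "ft_force": force on the tool from outside, world axes, zero at the start; "wrist_torque": the same for the moment, N m; "grip_width": finger opening in m.
Only numpy, scipy, OpenCV 4.12 (cv2) and the standard library are available. Lean on these libraries where they do the work, as an engineer would, in place of code of your own. Each camera call takes 0.05 s, during which the arm holds its last target. There are 200 camera calls.

## Task

Put the socket set away: stand each of the three short sockets in the round pocket of its own size in the tray, mouth up as it stands now, and lay the extension bar in its cradle at the front of the tray. The two tall deep sockets look alike but are not part of this set: leave them standing where they are. Set everything down in its seat rather than dropping it.

Things in the scene. Friction and masses are not known exactly. Their poses are not given: they have to be found in the camera images.
- short_small: small short socket of the set: bright steel cylinder 28 mm in diameter and 50 mm high, standing on its closed end with its hexagonal mouth up, loose. Origin: centre of its underside; z up along its axis.
- short_medium: medium short socket of the set: bright steel cylinder 36 mm in diameter and 54 mm high, standing on its closed end with its hexagonal mouth up, loose. Origin: centre of its underside; z up along its axis.
- short_large: large short socket of the set: bright steel cylinder 44 mm in diameter and 58 mm high, standing on its closed end with its hexagonal mouth up, loose. Origin: centre of its underside; z up along its axis.
- deep_medium: medium deep socket, a look-alike that is not part of the set: as wide as the medium short socket (36 mm) but 95 mm high, standing mouth up, loose. Origin: centre of its underside; z up.
- deep_large: large deep socket, a look-alike that is not part of the set: as wide as the large short socket (44 mm) but 100 mm high, standing mouth up, loose. Origin: centre of its underside; z up.
- holder_small: grey plastic block 66 x 66 mm, 28 mm high, one of three in a row (68 mm pitch, any order) along the back of a steel tray, fixed, with a round pocket 36 mm wide, 20 mm deep, mouth bevelled 3 mm, for the small short socket. Origin: centre of its underside, 4 mm above the bench, on the pocket's axis; z up, y along the row. Pocket floor (and a seated socket's origin): 8 mm above this origin.
- holder_medium: grey plastic block 66 x 66 mm, 28 mm high, one of three in a row (68 mm pitch, any order) along the back of a steel tray, fixed, with a round pocket 44 mm wide, 20 mm deep, mouth bevelled 3 mm, for the medium short socket. Origin: centre of its underside, 4 mm above the bench, on the pocket's axis; z up, y along the row. Pocket floor (and a seated socket's origin): 8 mm above this origin.
- holder_large: grey plastic block 66 x 66 mm, 28 mm high, one of three in a row (68 mm pitch, any order) along the back of a steel tray, fixed, with a round pocket 52 mm wide, 20 mm deep, mouth bevelled 3 mm, for the large short socket. Origin: centre of its underside, 4 mm above the bench, on the pocket's axis; z up, y along the row. Pocket floor (and a seated socket's origin): 8 mm above this origin.
- extension: steel extension bar lying loose on the bench: round shaft 20 mm thick, 106 mm long, between a six-sided head (30 mm across flats, 32 mm long, +y end) and a six-sided collar (30 mm, 14 mm long, -y end) with a square drive; 175 mm in all. y runs along the bar; origin: on the axis at the middle of the shaft, 15 mm above the bench. Balances at its middle: grip across the shaft there.
- cradle: grey plastic cradle for the bar in the tray's front, fixed: two V saddles 14 mm thick, 34 high, 38 mm either side of its middle, 62 mm free between for fingers. Origin: centre of its underside, 4 mm above the bench; y along the seat, +x to the blocks (faces 43, pockets 76 mm away). Seated bar's origin (shaft axis) 30 mm above this one, either way round, 8 mm play along y. Tray 148 x 212 mm, rim 14 mm high.
Not all that is in view belongs to the job. What is shaped like the short_small but red is not meant.

How it is judged:
By the outcome, as a careful person would: the job done as asked, in the order asked, and still so for the second after the job is handed in, with the robot touching nothing.
It also fails if it takes over 102 s, if anything falls off the work surface, if the arm or the gripper's body presses on something with over 40 N, if the wrist force passes 120 N, or if a joint passes its speed limit or range.

## Working session

There is one attempt and no reset: what is moved stays moved. The work goes in short steps, Python scripts to look and compute and a shell command to move; the robot and the scene stay as the last step left them, time stands still between calls to the robot, and variables do not carry over. Pictures are saved under pics/ and viewed, about 12 in all and at most 16, crops included, and the job is handed in when it is done.

```bash
ls; mkdir -p pics; python3 - <<'E'
from rig import sensors,cams,env
import cv2,numpy as np
s=sensors.observe();print(s)
for n in("side","top"):
    p,d=cams.get_image(n);c=cams.calibration(n);print(n,c)
    cv2.imwrite(f"pics/{n}0.png",p);np.savez(f"pics/{n}0.npz",p=p,d=d,E=c["extrinsics"],f=240/np.tan(np.radians(c["vertical_fov"])/2),cx=c["cx"],cy=c["cy"])
E
```

```text
pics
{'time_s': 0.0, 'q': array([ 6.25502038e+01,  2.18405286e+01,  7.43868535e+01, -9.61629030e-05,
        8.38577507e+01, -1.23347491e+01]), 'qvel': array([-0.00960881,  0.02791976,  0.00710362, -0.10030101, -0.09858462,
       -0.16672112]), 'joint_efforts': array([-2.80979686e-03, -4.48459411e+01, -2.31275475e+01, -3.14475528e-04,
        4.75205408e-03,  2.88768945e-05]), 'position': array([0.14326554, 0.53069597, 0.23070375]), 'tool_rot': array([[-6.83452001e-04,  2.60757383e-01,  9.65404123e-01],
       [-1.31933257e-03,  9.65403273e-01, -2.60758087e-01],
       [-9.99998896e-01, -1.45190474e-03, -3.15781090e-04]]), 'ft_force': array([ 0.14816878,  0.71916915, -0.17480607]), 'wrist_torque': array([0.03462799, 0.01216726, 0.01486374]), 'grip_width': 0.08552192304411278}
side {'vertical_fov': 49.08839904681473, 'cx': 325.50771452165355, 'cy': 238.4769737640787, 'extrinsics': array([[-0.97442186,  0.18494864, -0.12765597,  0.59720102],
       [ 0.22385478,  0.74884419, -0.62379597,  0.67876932],
       [-0.01977578, -0.63641683, -0.77109179,  0.89025963],
       [ 0.        ,  0.        ,  0.        ,  1.        ]])}
top {'vertical_fov': 47.93326838392626, 'cx': 312.85807715078056, 'cy': 245.47709508293767, 'extrinsics': array([[ 0.01646916, -0.99015233,  0.13902205,  0.29417789],
       [-0.99966091, -0.01911069, -0.01768726, -0.00483205],
       [ 0.02016989, -0.13868361, -0.99013132,  1.40099895],
       [ 0.        ,  0.        ,  0.        ,  1.        ]])}
```

View pics/top0.png

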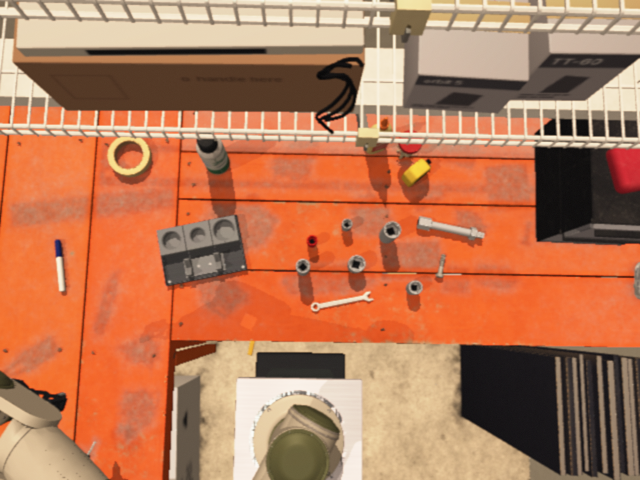

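View pics/side0.png

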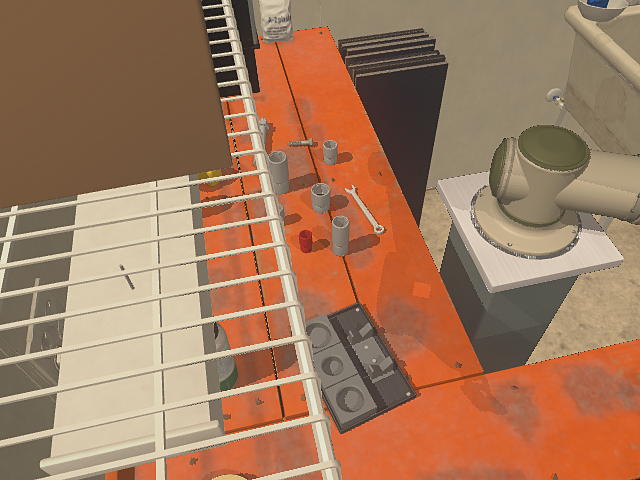

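Top: tray at (200,250), sockets at (303,267), (347,225), (357,265), (391,230), (415,288), red one at (312,241), bar at (450,230). Side: the tall ones are at (340,235) and (278,170).

```bash
cat > h.py <<'E'
import numpy as np,cv2
def load(n):
    z=np.load(f"pics/{n}.npz");d=z["d"];v,u=np.mgrid[:480,:640]
    P=np.stack([(u-z["cx"])/z["f"]*d,(v-z["cy"])/z["f"]*d,d],-1)@z["E"][:3,:3].T+z["E"][:3,3]
    P[d==0]=np.nan
    return z["p"],P
E
python3 - <<'E'
from h import *
p,P=load("top0")
print("bench z",np.nanmedian(P[295:330,430:500,2]))
m=((P[...,2]>.012)&(P[...,2]<.12)).astype(np.uint8);m[:150]=0;m[345:]=0;m[:,:150]=0;m[:,520:]=0
n,l,st,c=cv2.connectedComponentsWithStats(m)
for i in range(1,n):
    if st[i,4]<20: continue
    Q=P[l==i];zt=np.percentile(Q[:,2],95);T=Q[Q[:,2]>zt-.006]
    print(c[i].round(),st[i,4],"ztop",zt.round(4),"bbox",T.min(0).round(3),T.max(0).round(3),"mid",((T.min(0)+T.max(0))/2).round(4))
cv2.imwrite("pics/topc.png",cv2.resize(p[190:320,140:500],None,fx=2.2,fy=2.2,interpolation=cv2.INTER_CUBIC))
# pockets
for (u0,u1) in((158,250),):
    Q=P[210:290,u0:u1].reshape(-1,3);B=Q[abs(Q[:,2]-.032)<.004][:,:2]
    r=cv2.minAreaRect(B.astype(np.float32));print("blocks top rect",r)
    b=((abs(P[...,2]-.032)<.004)).astype(np.uint8)
T=P[200:300,150:260]
print((T[::4,::4,2]*1000).round())
E
```

```text
bench z -0.00032331022542342325
[218. 164.] 320 ztop 0.1156 bbox [0.675 0.197 0.11 ] [0.707 0.25  0.119] mid [0.6908 0.2231 0.1146]
[373. 151.] 37 ztop 0.0391 bbox [ 0.738 -0.186  0.035] [ 0.742 -0.17   0.041] mid [ 0.7399 -0.1778  0.0376]
[407. 152.] 93 ztop 0.0936 bbox [ 0.718 -0.287  0.088] [ 0.727 -0.254  0.096] mid [ 0.7227 -0.2704  0.0918]
[416. 172.] 467 ztop 0.0705 bbox [ 0.658 -0.325  0.065] [ 0.711 -0.269  0.075] mid [ 0.6848 -0.2968  0.07  ]
[197. 235.] 1858 ztop 0.0361 bbox [0.454 0.162 0.03 ] [0.561 0.372 0.041] mid [0.5079 0.2674 0.0357]
[448. 228.] 599 ztop 0.0328 bbox [ 0.517 -0.468  0.027] [ 0.567 -0.3    0.038] mid [ 0.542  -0.3839  0.0325]
[346. 224.] 107 ztop 0.0525 bbox [ 0.53  -0.125  0.047] [ 0.554 -0.1    0.056] mid [ 0.5419 -0.1125  0.0514]
[390. 232.] 351 ztop 0.1018 bbox [ 0.498 -0.242  0.096] [ 0.542 -0.199  0.108] mid [ 0.52   -0.2202  0.1019]
[311. 240.] 105 ztop 0.0529 bbox [ 0.485 -0.037  0.047] [ 0.511 -0.011  0.056] mid [ 0.4979 -0.0241  0.0515]
[217. 261.] 121 ztop 0.0395 bbox [0.421 0.204 0.034] [0.465 0.224 0.041] mid [0.4426 0.2143 0.0376]
[356. 
[... 3571 characters left out ...]
.   7.   4.   2.   5.   7.  14.  11.   3.   2.
   -2.  -2.   9.   2.  -5.   4.   0.  -3.   1.   4.  -2.   3.   1.  -5.]
 [  1.   4.  -2.  -2.  10.  15.  10.  -1.  -0.   0.   5.  -1.  -1.   3.
   -1.  -3.  -4.   5.   1.   2.   2.  -1.  -2.   2.   2.  -3.  -7.  -2.]
 [ -4.  -1.   1.  -5.  -0.   6.   1.   3.  -1.  -1.   4.  -2.  -6.   2.
   -4.  -4.  -4.  -1.   1.  -2.  -3.  -4.   2.  -2.  -1.  -2.  -0.  -0.]
 [  1.   1.  -2.   0.  -7.  -1.   2.   3.  -4.  -5.  -2.   0.  -2.  -6.
   -1.  -6.  -1.   1.   0.   0.  -6.  -0.  -1.   1.  -6.  -1.  -2.  -0.]
 [ -3.   0.  -2.  -2.  -1.  -4.  -3.   0.  -2.  -2.  -2.   1.  -2.  -3.
    4.  -6.   4.  -1.   1.   3.  -5.  -2.  -0.  -3.  -1.   1.  -1.   2.]]
```

View pics/topc.png

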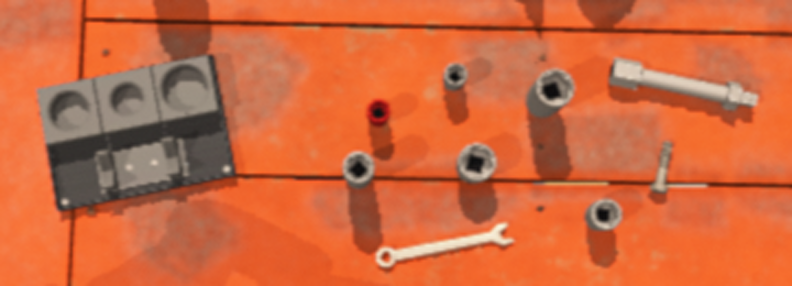

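```bash
python3 - <<'E'
from h import *
from scipy.optimize import minimize
p,P=load("top0")
Q=P[205:295,152:255].reshape(-1,3);Q=Q[np.isfinite(Q).all(1)]
# tray model height map in tray frame (origin = cradle)
def model(X,Y):
    h=np.zeros_like(X)
    h[(abs(Y)<106)&(X>-38)&(X<110)]=4
    b=(X>43)&(X<109)&(abs(Y)<101);h[b]=32
    for y0,r in((68,22),(0,18),(-68,26)): h[(X-76)**2+(Y-y0)**2<r*r]=12
    return h
def cost(t):
    c,s=np.cos(t[2]),np.sin(t[2]);D=(Q[:,:2]-t[:2])*1000
    X=D[:,0]*c+D[:,1]*s;Y=-D[:,0]*s+D[:,1]*c
    return np.minimum(abs(model(X,Y)-Q[:,2]*1000),15).mean()
from scipy.optimize import differential_evolution
r=differential_evolution(cost,[(.38,.48),(.2,.3),(.05,.4)],seed=1,maxiter=80)
print("cradle",r.x[:2],np.degrees(r.x[2]),r.fun)
c,s=np.cos(r.x[2]),np.sin(r.x[2])
for n,y in(("med",.068),("small",0),("large",-.068)): print(n,r.x[0]+.076*c-y*s,r.x[1]+.076*s+y*c)
B=P[205:250,405:495].reshape(-1,3);B=B[B[:,2]>.008][:,:2]
print("bar",cv2.minAreaRect(B.astype(np.float32)))
v=np.linalg.svd(B-B.mean(0))[2][0];print(v,B.mean(0))
# shelf
S=P[:145][P[:145,:,2]>.15];print("shelf min x by z:",[(round(z,2),S[abs(S[:,2]-z)<.03][:,0].min().round(3)) for z in np.arange(.2,1,.06) if (abs(S[:,2]-z)<.03).sum()>20])
E
```

```text
cradle [0.43465654 0.25156447] 12.687919544853502 3.4765746259922854
med 0.49386512741035554 0.33459664750865514
small 0.5088006823717381 0.2682571479778664
large 0.5237362373331208 0.20191764844707763
bar ((0.5488768815994263, -0.3815561830997467), (0.1859896332025528, 0.06557289510965347), 86.15258026123047)
[0.18612487 0.9825261 ] [ 0.5399099  -0.37922164]
shelf min x by z: [(np.float64(0.2), np.float64(0.693)), (np.float64(0.26), np.float64(0.687)), (np.float64(0.32), np.float64(0.675)), (np.float64(0.38), np.float64(0.881)), (np.float64(0.44), np.float64(0.881)), (np.float64(0.5), np.float64(0.622)), (np.float64(0.56), np.float64(0.57)), (np.float64(0.62), np.float64(0.572)), (np.float64(0.68), np.float64(0.56)), (np.float64(0.74), np.float64(0.588)), (np.float64(0.8), np.float64(0.58)), (np.float64(0.92), np.float64(0.566)), (np.float64(0.98), np.float64(0.572))]
```

```bash
cat > to.py <<'E'
import sys,numpy as np
from rig import sensors
from scipy.spatial.transform import Rotation as R
s=sensors.observe()
x,y,z,psi=map(float,sys.argv[1:5])
p=np.radians(psi);T=np.array([[0,np.cos(p),np.sin(p)],[0,np.sin(p),-np.cos(p)],[-1,0,0]])
Rt=s["tool_rot"]
print("t",s["time_s"].__round__(2),"pos",s["position"].round(4),"grip",round(s["grip_width"],4),"F",s["ft_force"].round(1),"q",s["q"].round())
print("translation",(Rt.T@(np.array([x,y,z])-s["position"])).round(4),"dr",R.from_matrix(Rt.T@T).as_rotvec().round(4))
E
python3 -m crank '{"hand":[0,0,0,0,0],"translation":[[0,-0.015,0.035],[0,-0.03,0.07],[0,-0.045,0.11],[0,-0.065,0.145],[0,-0.08,0.18]],"dr":[[0.14,0,0],[0.28,0,0],[0.42,0,0],[0.56,0,0],[0.7,0,0]]}' 60; python3 to.py 0.46 0.26 0.25 12.7
```

```text
time_s: 0.6
position: [0.2971, 0.4053, 0.2311]
tool_rot: [[-0.001, 0.825, 0.566], [-0.001, 0.566, -0.825], [-1.0, -0.001, 0.0]]
ft_force: [0.7, 0.9, 1.1]
grip_width: 0.0856
t 0.6 pos [0.2971 0.4053 0.2311] grip 0.0856 F [0.7 0.9 1.1] q [40. 17. 82. -0. 81.  6.]
translation [-0.0189  0.0521  0.212 ] dr [3.795e-01 3.000e-04 8.000e-04]
```

```bash
python3 -m crank '{"hand":[0,0,0,0,0],"translation":[[-0.004,0.011,0.045],[-0.009,0.022,0.09],[-0.014,0.033,0.135],[-0.019,0.045,0.18],[-0.019,0.052,0.212]],"dr":[[0.1,0,0],[0.2,0,0],[0.3,0,0],[0.38,0,0],[0.38,0,0]]}'; cat > snap.py <<'E'
import sys,cv2,numpy as np
from rig import cams
n,out=sys.argv[1:3]
c=cams.calibration(n);p,d=cams.get_image(n)
cv2.imwrite(f"pics/{out}.png",p);np.savez(f"pics/{out}.npz",p=p,d=d,E=c["extrinsics"],f=240/np.tan(np.radians(c["vertical_fov"])/2),cx=c["cx"],cy=c["cy"])
print(c["extrinsics"].round(3))
E
python3 -m crank '{"hand":[0,0],"translation":[[0,0,0],[0,0,0]],"dr":[[0,0,0],[0,0,0]]}' >/dev/null
python3 snap.py wrist w1; python3 to.py 0.54 -0.1125 0.16 12.7
```

```text
time_s: 1.1
position: [0.4619, 0.2603, 0.2506]
tool_rot: [[0.001, 0.975, 0.221], [-0.0, 0.221, -0.975], [-1.0, 0.001, 0.0]]
ft_force: [0.6, 0.8, -0.5]
grip_width: 0.085
[[ 0.975  0.212  0.072  0.442]
 [ 0.224 -0.922 -0.315  0.343]
 [-0.001  0.323 -0.946  0.393]
 [ 0.     0.     0.     1.   ]]
t 1.35 pos [0.4594 0.2626 0.25  ] grip 0.0854 F [0.3 1.6 0. ] q [17. 19. 76.  0. 86.  4.]
translation [ 0.09   -0.0058  0.3836] dr [ 0.0055 -0.0002  0.001 ]
```

View pics/w1.png

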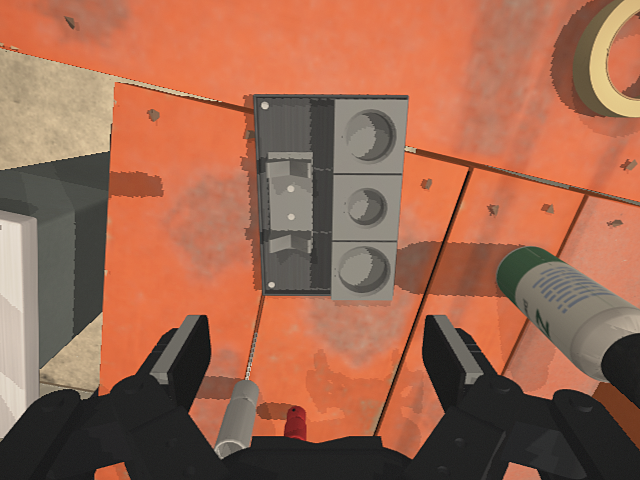

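Wrist view: tray with pockets at (370,136), (368,207), (363,267), the bottom one widest; deep medium at (237,420) and red at (295,424). I'll refit the tray from this depth picture and use circle edges.

```bash
cat > fit.py <<'E'
from h import *
import sys
from scipy.optimize import differential_evolution
p,P=load(sys.argv[1])
Q=P.reshape(-1,3);Q=Q[np.isfinite(Q).all(1)]
Q=Q[(abs(Q[:,0]-.465)<.12)&(abs(Q[:,1]-.258)<.15)&(Q[:,2]<.06)]
print("bench",np.median(Q[abs(Q[:,2])<.003][:,2]),len(Q))
def model(X,Y,o):
    h=np.zeros_like(X)
    h[(abs(Y)<106)&(X>-38)&(X<110)]=4
    h[(X>43)&(X<109)&(abs(Y)<101)]=32
    R=(18,22,26)
    for y0,k in zip((68,0,-68),o): h[(X-76)**2+(Y-y0)**2<R[k]**2]=12
    return h
def cost(t,o):
    c,s=np.cos(t[2]),np.sin(t[2]);D=(Q[:,:2]-t[:2])*1000
    return np.minimum(abs(model(D[:,0]*c+D[:,1]*s,-D[:,0]*s+D[:,1]*c,o)-Q[:,2]*1000),12).mean()
for o in((1,0,2),(2,0,1)):
    r=differential_evolution(cost,[(.41,.46),(.22,.28),(.1,.3)],args=(o,),seed=1,maxiter=25,popsize=8)
    c,s=np.cos(r.x[2]),np.sin(r.x[2]);print(o,"cradle",r.x[:2],np.degrees(r.x[2]),r.fun)
    for y,k in zip((.068,0,-.068),o): print("SML"[k],r.x[0]+.076*c-y*s,r.x[1]+.076*s+y*c)
E
python3 fit.py w1
```

```text
bench 0.00011478655807317661 62630
(1, 0, 2) cradle [0.43528488 0.250879  ] 12.634035674372733 1.692662601529569
M 0.4945715297628289 0.33385546189608456
S 0.5094446890829523 0.2675019455473768
L 0.5243178484030756 0.201148429198669
(2, 0, 1) cradle [0.43549128 0.25111687] 12.523987806776779 1.8596426427792574
L 0.494937199110879 0.3339793039686362
S 0.5096828860340192 0.26759734318737627
M 0.5244285729571595 0.20121538240611633
```

```bash
python3 -m crank '{"hand":[0,0,0,0,0],"translation":[[0,0,0.045],[0,0,0.09],[0,0,0.135],[0,0,0.18],[0,0,0.2]],"dr":[[0.005,0,0],[0.005,0,0],[0.005,0,0],[0.005,0,0],[0.005,0,0]]}'; python3 to.py 0.47 -0.02 0.25 12.7;
```

```text
time_s: 1.85
position: [0.5049, 0.0658, 0.2503]
tool_rot: [[-0.0, 0.976, 0.22], [-0.0, 0.22, -0.976], [-1.0, -0.0, 0.0]]
ft_force: [0.1, 1.1, 0.0]
grip_width: 0.0852
t 1.85 pos [0.5049 0.0658 0.2503] grip 0.0852 F [0.1 1.1 0. ] q [ -6.  17.  79.  -0.  84. -19.]
translation [ 0.0004 -0.0529  0.076 ] dr [-0.0002  0.0004  0.0001]
```

```bash
python3 -m crank '{"hand":[0,0,0,0,0],"translation":[[0,-0.01,0.045],[0,-0.02,0.09],[0,-0.03,0.135],[0,-0.04,0.18],[0,-0.06,0.21]],"dr":[[0,0,0],[0,0,0],[0,0,0],[0,0,0],[0,0,0]]}'; python3 -m crank '{"hand":[0,0],"translation":[[0,0,0],[0,0,0]],"dr":[[0,0,0],[0,0,0]]}' >/dev/null
python3 snap.py wrist w2 >/dev/null; python3 - <<'E'
from h import *
p,P=load("w2")
print("bench",np.nanmedian(P[abs(P[...,2])<.004][:,2]))
m=((P[...,2]>.012)&(P[...,2]<.11)).astype(np.uint8)
n,l,st,c=cv2.connectedComponentsWithStats(m)
for i in range(1,n):
    if st[i,4]<150: continue
    Q=P[l==i];zt=np.percentile(Q[:,2],95);T=Q[Q[:,2]>zt-.004];lo,hi=np.percentile(T,1,0),np.percentile(T,99,0)
    e=cv2.minEnclosingCircle(T[:,:2].astype(np.float32))
    print(c[i].round(),st[i,4],"ztop",zt.round(4),"mid",((lo+hi)/2).round(4)[:2],"size",(hi-lo).round(3)[:2],"circ",np.round(e[0],4),round(e[1],4))
E
python3 to.py 0.5415 -0.112 0.11 12.7
```

```text
time_s: 2.35
position: [0.4929, -0.1518, 0.2501]
tool_rot: [[0.0, 0.975, 0.221], [-0.0, 0.221, -0.975], [-1.0, 0.0, 0.0]]
ft_force: [0.1, -0.2, -0.2]
grip_width: 0.0852
bench 0.00018537333163265446
[278.  20.] 1962 ztop 0.0962 mid [ 0.4295 -0.01  ] size [0.034 0.021] circ [ 0.4293 -0.0043] 0.0176
[355.  68.] 998 ztop 0.0515 mid [ 0.4992 -0.0251] size [0.026 0.026] circ [ 0.4992 -0.0251] 0.0139
[265. 182.] 2011 ztop 0.0592 mid [ 0.4414 -0.1381] size [0.042 0.042] circ [ 0.4414 -0.1384] 0.0221
[377. 180.] 838 ztop 0.0514 mid [ 0.5439 -0.1138] size [0.026 0.026] circ [ 0.544  -0.1139] 0.014
[329. 288.] 2995 ztop 0.101 mid [ 0.5214 -0.2202] size [0.042 0.041] circ [ 0.5215 -0.2207] 0.0222
[570. 301.] 4814 ztop 0.1067 mid [ 0.7537 -0.1888] size [0.026 0.057] circ [ 0.7625 -0.1895] 0.0297
[189. 301.] 1239 ztop 0.055 mid [ 0.385  -0.2848] size [0.034 0.033] circ [ 0.3851 -0.2857] 0.0179
[532. 367.] 3051 ztop 0.0932 mid [ 0.7488 -0.2596] size [0.054 0.038] circ [ 0.7502 -0.2666] 0.0294
[317. 382.] 2336 ztop 0.0314 mid [ 0.5433 -0.3746] size [0.046 0.147] circ [ 0.5433 -0.3765] 0.0766
[232. 357.] 348 ztop 0.02 mid [ 0.424  -0.3561] size [0.017 0.013] circ [ 0.4242 -0.3569] 0.0105
[615. 396.] 2689 ztop 0.0862 mid [ 0.8723 -0.296 ] size [0.025 0.049] circ [ 0.8729 -0.2959] 0.0298
t 2.6 pos [ 0.4927 -0.1492  0.2504] grip 0.0852 F [ 0.5  0.8 -0.1] q [-30.  17.  78.   0.  85. -43.]
translation [ 0.1404  0.0558 -0.0254] dr [ 0.0017 -0.0004 -0.0001]
```

View pics/w2.png

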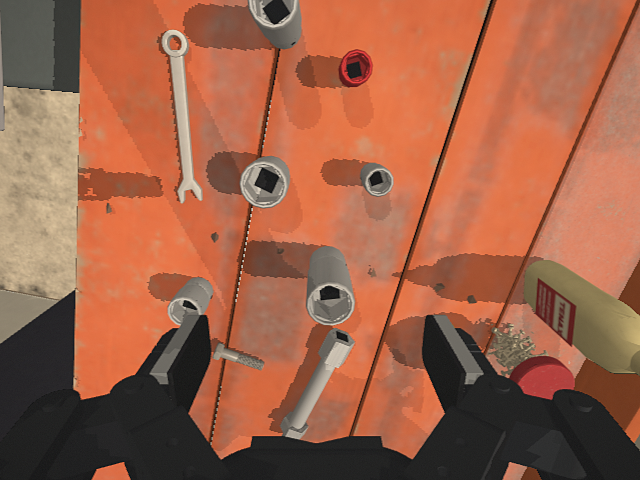

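w2: small at (377,180), large at (265,182), medium at (189,301), deep large (329,300), bar (317,382). First the small one.

```bash
python3 -m crank '{"hand":[0,0,0,0,0],"translation":[[0.02,0.03,-0.012],[0.05,0.058,-0.023],[0.09,0.058,-0.023],[0.13,0.058,-0.023],[0.14,0.058,-0.023]],"dr":[[0.001,0,0],[0.001,0,0],[0.001,0,0],[0.001,0,0],[0.001,0,0]]}' >/dev/null;python3 -m crank '{"hand":[0,0],"translation":[[0,0,0],[0,0,0]],"dr":[[0,0,0],[0,0,0]]}' >/dev/null;  python3 to.py 0.544 -0.1138 0.024 12.65
```

```text
t 3.3 pos [ 0.5452 -0.1152  0.1122] grip 0.0856 F [-0.4 -0.5  0.5] q [-24.  29.  84.   0.  67. -37.]
translation [ 0.0882 -0.0011 -0.0018] dr [ 0.0011  0.0018 -0.0025]
```

```bash
python3 -m crank '{"hand":[0,0,60,60,60],"translation":[[0.03,-0.001,-0.001],[0.06,-0.001,-0.001],[0.08,-0.001,-0.001],[0.088,-0.001,-0.001],[0.088,-0.001,-0.001]],"dr":[[0,0,0],[0,0,0],[0,0,0],[0,0,0],[0,0,0]]}' >/dev/null;python3 -m crank '{"hand":[255,255,255,255,255],"translation":[[0,0,0],[0,0,0],[0,0,0],[0,0,0],[0,0,0]],"dr":[[0,0,0],[0,0,0],[0,0,0],[0,0,0],[0,0,0]]}' 60; python3 to.py 0.544 -0.1138 0.18 12.65; python3 -m crank '{"hand":[255,255,255,255,255],"translation":[[0,0,0],[0,0,0],[-0.002,0,0],[-0.004,0,0],[-0.01,0,0]],"dr":[[0,0,0],[0,0,0],[0,0,0],[0,0,0],[0,0,0]]}' 60;
```

```text
time_s: 4.3
position: [0.5437, -0.1149, 0.0238]
tool_rot: [[0.002, 0.976, 0.219], [-0.001, 0.219, -0.976], [-1.0, 0.002, 0.001]]
ft_force: [0.3, 1.0, 7.2]
grip_width: 0.0257
t 4.3 pos [ 0.5437 -0.1149  0.0238] grip 0.0257 F [0.3 1.  7.2] q [-24.  36.  89.   0.  55. -37.]
translation [-0.1562  0.0009 -0.0007] dr [ 0.0002  0.0015 -0.002 ]
time_s: 4.8
position: [0.5427, -0.1145, 0.0323]
tool_rot: [[-0.001, 0.976, 0.219], [0.0, 0.219, -0.976], [-1.0, -0.001, -0.001]]
ft_force: [-0.1, 0.3, -1.9]
grip_width: 0.0262
```

```bash
python3 -m crank '{"hand":[255,255,255,255,255],"translation":[[-0.04,0,0],[-0.08,0.005,-0.01],[-0.12,0.01,-0.05],[-0.14,0.02,-0.1],[-0.14,0.025,-0.14]],"dr":[[0,0,0],[0,0,0],[0,0,0],[0,0,0],[0,0,0]]}' >/dev/null;python3 -m crank '{"hand":[255,255,255,255,255],"translation":[[0,0.005,-0.05],[0,0.01,-0.1],[0,0.015,-0.15],[0,0.02,-0.2],[0,0.025,-0.23]],"dr":[[0,0,0],[0,0,0],[0,0,0],[0,0,0],[0,0,0]]}' >/dev/null;python3 -m crank '{"hand":[255,255],"translation":[[0,0,0],[0,0,0]],"dr":[[0,0,0],[0,0,0]]}' >/dev/null; python3 snap.py wrist w3 >/dev/null;  python3 to.py 0.5094 0.2675 0.08 12.65
```

```text
t 6.05 pos [0.5106 0.2563 0.1724] grip 0.0264 F [-0.3  0.  -1.2] q [15. 27. 76. -0. 77.  2.]
translation [ 0.0924  0.0013 -0.0112] dr [0.0002 0.0003 0.0003]
```

View pics/w3.png

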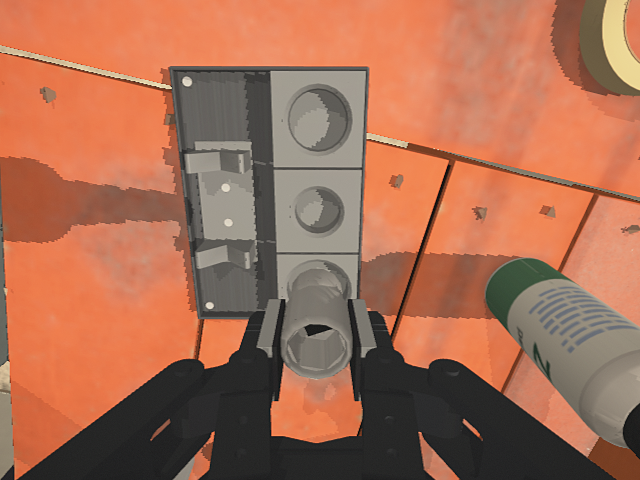

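w3: small socket held upright at (320,330) between the pads; its pocket at (320,210) is free.

```bash
python3 -m crank '{"hand":[255,255,255,255,255],"translation":[[0.02,0.001,-0.01],[0.06,0.001,-0.011],[0.092,0.001,-0.011],[0.092,0.001,-0.011],[0.092,0.001,-0.011]],"dr":[[0,0,0],[0,0,0],[0,0,0],[0,0,0],[0,0,0]]}' >/dev/null; python3 to.py 0.5094 0.267 0.038 12.65; python3 -m crank '{"hand":[255,255,255,255,255],"translation":[[0.01,0,0],[0.02,0,0],[0.03,0,0],[0.036,0,0],[0.041,0,0]],"dr":[[0,0,0],[0,0,0],[0,0,0],[0,0,0],[0,0,0]]}'; python3 to.py 0.5094 0.267 0.036 12.65
```

```text
t 6.55 pos [0.51   0.2669 0.0812] grip 0.026 F [ 0.7  1.  -0.7] q [16. 33. 83. -0. 65.  3.]
translation [ 0.0432 -0.0006 -0.0003] dr [-0.0012  0.0001 -0.0003]
time_s: 7.05
position: [0.5092, 0.2677, 0.0386]
tool_rot: [[-0.001, 0.976, 0.219], [-0.0, 0.219, -0.976], [-1.0, -0.001, 0.0]]
ft_force: [0.3, 0.4, -0.7]
grip_width: 0.0262
t 7.05 pos [0.5092 0.2677 0.0386] grip 0.0262 F [ 0.3  0.4 -0.7] q [16. 36. 85.  0. 59.  3.]
translation [0.0026 0.0001 0.0007] dr [0.0003 0.     0.0006]
```

```bash
for i in 1 2 3; do python3 -m crank '{"hand":[255,255],"translation":[[0.001,0,0],[0.001,0,0]],"dr":[[0,0,0],[0,0,0]]}' | egrep 'pos|force'; done
```

```text
position: [0.5093, 0.2677, 0.0382]
ft_force: [-0.0, 0.6, -0.8]
position: [0.5094, 0.2677, 0.0374]
ft_force: [-0.1, 0.4, -0.7]
position: [0.5092, 0.2677, 0.0362]
ft_force: [0.1, 0.0, -0.6]
```

```bash
for i in 1 2; do python3 -m crank '{"hand":[255,255],"translation":[[0.001,0,0],[0.001,0,0]],"dr":[[0,0,0],[0,0,0]]}' | egrep 'pos|force'; done;  python3 snap.py wrist w4 >/dev/null; python3 - <<'E'
from h import *
p,P=load("w4")
C=np.array([.5093,.2677]);m=np.linalg.norm(P[...,:2]-C,axis=-1)<.011
Q=P[m];Q=Q[(Q[:,2]>.045)&(Q[:,2]<.09)];print(np.percentile(Q[:,2],[5,25,50,75,95]))
E
```

```text
position: [0.5094, 0.2677, 0.0358]
ft_force: [-1.5, -1.3, 4.4]
position: [0.5094, 0.2678, 0.0357]
ft_force: [-3.9, -1.4, 13.8]
[0.04662242 0.05160919 0.05706894 0.06037795 0.06291608]
```

Contact at exactly the expected height; release and go to the large one.

```bash
python3 -m crank '{"hand":[200,170,140,110,80],"translation":[[-0.001,0,0],[-0.001,0,0],[-0.001,0,0],[-0.001,0,0],[-0.001,0,0]],"dr":[[0,0,0],[0,0,0],[0,0,0],[0,0,0],[0,0,0]]}';python3 -m crank '{"hand":[80,80,60,0,0],"translation":[[0,0,0],[-0.03,0,0],[-0.07,0,0],[-0.12,0,0],[-0.14,0,0.04]],"dr":[[0,0,0],[0,0,0],[0,0,0],[0,0,0],[0,0,0]]}' >/dev/null; python3 snap.py wrist w5 >/dev/null; python3 to.py 0.4414 -0.138 0.18 12.65
```

```text
time_s: 8.6
position: [0.5093, 0.2677, 0.0351]
tool_rot: [[-0.0, 0.976, 0.219], [-0.0, 0.219, -0.976], [-1.0, -0.0, -0.0]]
ft_force: [0.7, -0.4, 0.6]
grip_width: 0.0587
t 9.15 pos [0.5211 0.2249 0.1813] grip 0.0855 F [ 4.2 -2.8  3.7] q [11. 26. 77. -0. 77. -1.]
translation [ 0.0006 -0.1573  0.3366] dr [ 0.0003  0.0024 -0.0096]
```

View pics/w5.png

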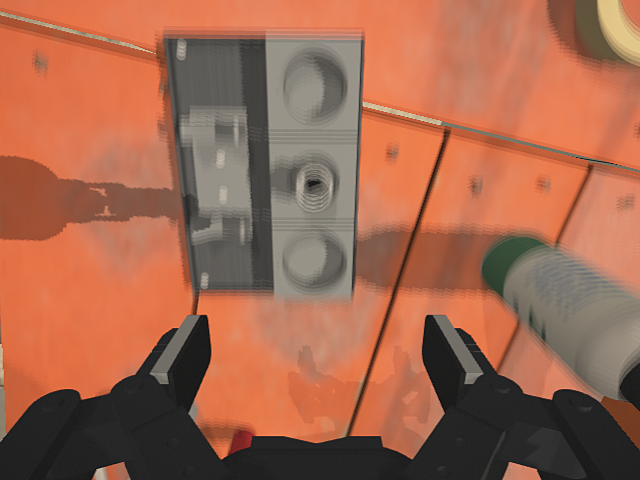

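w5: small socket stands in the middle pocket (315,185), motion-blurred but upright.

```bash
python3 -m crank '{"hand":[0,0,0,0,0],"translation":[[0,-0.02,0.045],[0,-0.04,0.085],[0,-0.06,0.13],[0,-0.08,0.17],[0,-0.1,0.215]],"dr":[[0,0,0],[0,0,0],[0,0,0],[0,0,0],[0,0,0]]}' >/dev/null; python3 -m crank '{"hand":[0,0,0,0,0],"translation":[[0,-0.02,0.045],[0,-0.04,0.085],[0,-0.057,0.122],[0,-0.057,0.122],[0,-0.057,0.122]],"dr":[[0,0,0],[0,0,0],[0,0,0],[0,0,0],[0,0,0]]}' >/dev/null; python3 to.py 0.4414 -0.138 0.028 12.65
```

```text
t 10.15 pos [ 0.4384 -0.135   0.175 ] grip 0.0855 F [0.4 0.3 0.3] q [-32.  16.  94.   0.  71. -45.]
translation [0.147  0.0023 0.0037] dr [-0.002  -0.0007  0.0004]
```

```bash
python3 -m crank '{"hand":[0,0,0,0,0],"translation":[[0.04,0.002,0.004],[0.08,0.002,0.004],[0.12,0.002,0.004],[0.145,0.002,0.004],[0.151,0.002,0.004]],"dr":[[-0.002,0,0],[-0.002,0,0],[-0.002,0,0],[-0.002,0,0],[-0.002,0,0]]}' >/dev/null;python3 -m crank '{"hand":[0,255,255,255,255],"translation":[[0,0,0],[0,0,0],[0,0,0],[0,0,0],[0,0,0]],"dr":[[0,0,0],[0,0,0],[0,0,0],[0,0,0],[0,0,0]]}' 60; python3 -m crank '{"hand":[255,255,255,255,255],"translation":[[0,0,0],[0,0,0],[-0.003,0,0],[-0.01,0,0],[-0.02,0,0]],"dr":[[0,0,0],[0,0,0],[0,0,0],[0,0,0],[0,0,0]]}' 60;  python3 to.py 0.5243 0.2011 0.18 12.65
```

```text
time_s: 11.15
position: [0.442, -0.1382, 0.0255]
tool_rot: [[0.002, 0.975, 0.221], [-0.001, 0.221, -0.975], [-1.0, 0.001, 0.001]]
ft_force: [-0.9, 2.2, 9.5]
grip_width: 0.0429
time_s: 11.65
position: [0.4414, -0.1379, 0.0447]
tool_rot: [[-0.001, 0.975, 0.221], [0.0, 0.221, -0.975], [-1.0, -0.001, -0.001]]
ft_force: [-0.1, -1.7, -2.8]
grip_width: 0.0426
t 11.65 pos [ 0.4414 -0.1379  0.0447] grip 0.0426 F [-0.1 -1.7 -2.8] q [-32.  27. 103.  -0.  50. -45.]
translation [-0.1352  0.1558 -0.3124] dr [ 0.0021 -0.0006  0.0006]
```

```bash
python3 -m crank '{"hand":[255,255,255,255,255],"translation":[[-0.045,0,0],[-0.09,0,0],[-0.13,0.01,-0.02],[-0.135,0.03,-0.06],[-0.135,0.05,-0.1]],"dr":[[0.002,0,0],[0.002,0,0],[0.002,0,0],[0.002,0,0],[0.002,0,0]]}' >/dev/null; python3 -m crank '{"hand":[255,255,255,255,255],"translation":[[0,0.022,-0.044],[0,0.044,-0.088],[0,0.066,-0.132],[0,0.088,-0.176],[0,0.106,-0.212]],"dr":[[0,0,0],[0,0,0],[0,0,0],[0,0,0],[0,0,0]]}' >/dev/null;  python3 to.py 0.5243 0.2011 0.08 12.65
```

```text
t 12.65 pos [0.525  0.2033 0.18  ] grip 0.0423 F [ 0.1 -1.  -2.2] q [ 9. 25. 77.  0. 77. -4.]
translation [ 0.1    -0.0011  0.002 ] dr [ 0.0013 -0.0002 -0.0003]
```

```bash
python3 -m crank '{"hand":[255,255,255,255,255],"translation":[[0.045,-0.001,0.001],[0.08,-0.001,0.001],[0.1,-0.001,0.001],[0.1,-0.001,0.001],[0.1,-0.001,0.001]],"dr":[[0,0,0],[0,0,0],[0,0,0],[0,0,0],[0,0,0]]}' >/dev/null; python3 to.py 0.5243 0.2011 0.04 12.65; python3 -m crank '{"hand":[255,255,255,255,255],"translation":[[0.01,0,0],[0.02,0,0],[0.03,0,0],[0.038,0,0],[0.038,0,0]],"dr":[[0,0,0],[0,0,0],[0,0,0],[0,0,0],[0,0,0]]}'; for i in 1 2 3 4; do python3 -m crank '{"hand":[255,255],"translation":[[0.001,0,0],[0.001,0,0]],"dr":[[0,0,0],[0,0,0]]}' | egrep 'pos|force'; done
```

```text
t 13.15 pos [0.5248 0.1995 0.0804] grip 0.0423 F [ 0.5 -0.1 -2.3] q [ 9. 32. 85. -0. 63. -4.]
translation [ 0.0404 -0.0002 -0.0017] dr [ 0.0002  0.0001 -0.0009]
time_s: 13.65
position: [0.5238, 0.1993, 0.04]
tool_rot: [[-0.002, 0.976, 0.219], [-0.0, 0.219, -0.976], [-1.0, -0.002, -0.0]]
ft_force: [-0.2, -0.1, -2.8]
grip_width: 0.0425
position: [0.5246, 0.1995, 0.0405]
ft_force: [-0.3, -0.2, -3.4]
position: [0.5245, 0.1994, 0.0394]
ft_force: [-0.2, -0.3, -2.6]
position: [0.5244, 0.1994, 0.0382]
ft_force: [0.6, 0.1, -3.1]
position: [0.5245, 0.1995, 0.0376]
ft_force: [-1.3, -0.6, 1.1]
```

```bash
python3 -m crank '{"hand":[255,255,140,110,80],"translation":[[0.0005,0,0],[0.0005,0,0],[0,0,0],[0,0,0],[0,0,0]],"dr":[[0,0,0],[0,0,0],[0,0,0],[0,0,0],[0,0,0]]}';python3 -m crank '{"hand":[50,40,30,20,10],"translation":[[0,0,0],[0,0,0],[0,0,0],[-0.03,0,0],[-0.07,0,0]],"dr":[[0,0,0],[0,0,0],[0,0,0],[0,0,0],[0,0,0]]}'; python3 -m crank '{"hand":[0,0,0,0,0],"translation":[[-0.04,0,0],[-0.075,0,0],[-0.075,0,0.04],[-0.075,0,0.09],[-0.075,0,0.14]],"dr":[[0,0,0],[0,0,0],[0,0,0],[0,0,0],[0,0,0]]}'>/dev/null;  python3 to.py 0.385 -0.285 0.18 12.65
```

```text
time_s: 14.95
position: [0.5246, 0.1994, 0.0373]
tool_rot: [[0.0, 0.976, 0.219], [0.0, 0.219, -0.976], [-1.0, 0.0, 0.0]]
ft_force: [-0.3, -0.3, -0.2]
grip_width: 0.0587
time_s: 15.45
position: [0.5234, 0.1992, 0.1066]
tool_rot: [[-0.004, 0.976, 0.219], [-0.001, 0.219, -0.976], [-1.0, -0.004, -0.0]]
ft_force: [0.6, 0.1, -0.5]
grip_width: 0.0821
t 15.95 pos [0.5552 0.0616 0.1826] grip 0.0856 F [0.7 1.4 0.5] q [ -6.  25.  78.   0.  77. -19.]
translation [ 0.0025 -0.2425  0.3005] dr [ 0.0017  0.0002 -0.0007]
```

```bash
python3 -m crank '{"hand":[0,0,0,0,0],"translation":[[0,-0.03,0.038],[0,-0.06,0.076],[0,-0.09,0.114],[0,-0.12,0.152],[0,-0.15,0.19]],"dr":[[0,0,0],[0,0,0],[0,0,0],[0,0,0],[0,0,0]]}' >/dev/null; python3 -m crank '{"hand":[0,0,0,0,0],"translation":[[0,-0.03,0.035],[0,-0.06,0.07],[0,-0.09,0.108],[0,-0.0925,0.11],[0,-0.0925,0.11]],"dr":[[0,0,0],[0,0,0],[0,0,0],[0,0,0],[0,0,0]]}' >/dev/null; python3 -m crank '{"hand":[0],"translation":[[0,0,0]],"dr":[[0,0,0]]}' >/dev/null;python3 to.py 0.385 -0.285 0.024 12.65
```

```text
t 17.05 pos [ 0.3845 -0.2822  0.1822] grip 0.0857 F [0.7 0.1 0.8] q [-51.  17.  90.   0.  73. -63.]
translation [ 0.1582 -0.0002  0.0029] dr [ 0.0008 -0.0005 -0.0001]
```

```bash
python3 -m crank '{"hand":[0,0,0,0,0],"translation":[[0.04,0,0.003],[0.08,0,0.003],[0.12,0,0.003],[0.15,0,0.003],[0.158,0,0.003]],"dr":[[0,0,0],[0,0,0],[0,0,0],[0,0,0],[0,0,0]]}' >/dev/null;python3 -m crank '{"hand":[0,255,255,255,255],"translation":[[0,0,0],[0,0,0],[0,0,0],[0,0,0],[0,0,0]],"dr":[[0,0,0],[0,0,0],[0,0,0],[0,0,0],[0,0,0]]}' 60; python3 -m crank '{"hand":[255,255,255,255,255],"translation":[[0,0,0],[0,0,0],[-0.003,0,0],[-0.01,0,0],[-0.02,0,0]],"dr":[[0,0,0],[0,0,0],[0,0,0],[0,0,0],[0,0,0]]}' 60;  python3 to.py 0.4945 0.3338 0.18 12.65
```

```text
time_s: 18.05
position: [0.3852, -0.2863, 0.0255]
tool_rot: [[0.001, 0.976, 0.219], [-0.001, 0.219, -0.976], [-1.0, 0.001, 0.002]]
ft_force: [-0.2, 1.4, 6.1]
grip_width: 0.0344
time_s: 18.55
position: [0.3847, -0.2858, 0.0447]
tool_rot: [[-0.001, 0.976, 0.219], [0.001, 0.219, -0.976], [-1.0, -0.0, -0.001]]
ft_force: [0.2, -1.6, -1.6]
grip_width: 0.0348
t 18.55 pos [ 0.3847 -0.2858  0.0447] grip 0.0348 F [ 0.2 -1.6 -1.6] q [-51.  28. 100.  -0.  51. -63.]
translation [-0.1349  0.2428 -0.5806] dr [ 0.0002 -0.0009  0.0005]
```

```bash
python3 -m crank '{"hand":[255,255,255,255,255],"translation":[[-0.045,0,0],[-0.09,0,0],[-0.13,0.01,-0.02],[-0.145,0.03,-0.06],[-0.145,0.05,-0.1]],"dr":[[0,0,0],[0,0,0],[0,0,0],[0,0,0],[0,0,0]]}' >/dev/null; python3 -m crank '{"hand":[255,255,255,255,255],"translation":[[0,0.018,-0.045],[0,0.036,-0.09],[0,0.054,-0.135],[0,0.072,-0.18],[0,0.09,-0.225]],"dr":[[0,0,0],[0,0,0],[0,0,0],[0,0,0],[0,0,0]]}' >/dev/null; python3 -m crank '{"hand":[255,255,255,255,255],"translation":[[0,0.018,-0.045],[0,0.036,-0.09],[0,0.054,-0.135],[0,0.072,-0.18],[0,0.09,-0.225]],"dr":[[0,0,0],[0,0,0],[0,0,0],[0,0,0],[0,0,0]]}' >/dev/null;  python3 to.py 0.4945 0.3338 0.08 12.65
```

```text
t 20.05 pos [0.4884 0.3031 0.19  ] grip 0.0345 F [ 1.  -0.3 -2.7] q [20. 26. 74. -0. 80.  7.]
translation [ 0.11    0.0127 -0.0286] dr [ 0.0005  0.0001 -0.0002]
```

```bash
python3 -m crank '{"hand":[255,255,255,255,255],"translation":[[0,0.012,-0.028],[0.04,0.012,-0.03],[0.08,0.012,-0.03],[0.11,0.012,-0.03],[0.11,0.012,-0.03]],"dr":[[0,0,0],[0,0,0],[0,0,0],[0,0,0],[0,0,0]]}' >/dev/null; python3 -m crank '{"hand":[255],"translation":[[0,0,0]],"dr":[[0,0,0]]}' >/dev/null; python3 to.py 0.4945 0.3338 0.04 12.65
```

```text
t 20.65 pos [0.4943 0.3331 0.0805] grip 0.0347 F [ 0.9 -0.1 -1.5] q [23. 34. 79. -0. 66. 10.]
translation [ 0.0405  0.0003 -0.0006] dr [ 0.0001 -0.0001 -0.0007]
```

```bash
python3 -m crank '{"hand":[255,255,255,255,255],"translation":[[0.01,0,0],[0.02,0,0],[0.03,0,0],[0.038,0,0],[0.039,0,0]],"dr":[[0,0,0],[0,0,0],[0,0,0],[0,0,0],[0,0,0]]}'; for i in 1 2 3 4 5; do python3 -m crank '{"hand":[255,255],"translation":[[0.001,0,0],[0.001,0,0]],"dr":[[0,0,0],[0,0,0]]}' | egrep 'pos|force'; done
```

```text
time_s: 21.15
position: [0.4934, 0.3328, 0.039]
tool_rot: [[-0.002, 0.976, 0.219], [-0.001, 0.219, -0.976], [-1.0, -0.002, 0.0]]
ft_force: [0.0, -0.6, -2.9]
grip_width: 0.0343
position: [0.494, 0.3331, 0.0394]
ft_force: [-0.1, 0.9, -2.0]
position: [0.494, 0.333, 0.0384]
ft_force: [0.9, 0.7, -3.0]
position: [0.494, 0.3331, 0.0375]
ft_force: [-1.4, -0.4, 0.7]
position: [0.4941, 0.3331, 0.0375]
ft_force: [-3.9, -0.8, 8.1]
position: [0.494, 0.3331, 0.0374]
ft_force: [-5.1, -1.8, 16.9]
```

```bash
python3 -m crank '{"hand":[160,140,120,100,80],"translation":[[-0.001,0,0],[-0.001,0,0],[-0.001,0,0],[-0.001,0,0],[-0.001,0,0]],"dr":[[0,0,0],[0,0,0],[0,0,0],[0,0,0],[0,0,0]]}';python3 -m crank '{"hand":[50,40,30,20,10],"translation":[[0,0,0],[0,0,0],[0,0,0],[-0.03,0,0],[-0.07,0,0]],"dr":[[0,0,0],[0,0,0],[0,0,0],[0,0,0],[0,0,0]]}'; python3 -m crank '{"hand":[0,0,0,0,0],"translation":[[-0.04,0,0],[-0.075,0,0],[-0.11,0,0.03],[-0.14,0,0.07],[-0.14,0,0.07]],"dr":[[0,0,0],[0,0,0],[0,0,0],[0,0,0],[0,0,0]]}'>/dev/null; python3 -m crank '{"hand":[0],"translation":[[0,0,0]],"dr":[[0,0,0]]}' >/dev/null; python3 snap.py wrist w6 >/dev/null; python3 to.py 0.54 -0.36 0.24 -10
```

```text
time_s: 22.65
position: [0.4939, 0.333, 0.0361]
tool_rot: [[-0.0, 0.976, 0.219], [-0.0, 0.219, -0.976], [-1.0, -0.0, 0.0]]
ft_force: [-0.4, 0.8, -0.5]
grip_width: 0.0585
time_s: 23.15
position: [0.493, 0.3326, 0.1054]
tool_rot: [[-0.004, 0.976, 0.219], [-0.002, 0.219, -0.976], [-1.0, -0.004, 0.001]]
ft_force: [-0.1, -1.0, -0.1]
grip_width: 0.0822
t 23.8 pos [0.5089 0.2648 0.2457] grip 0.0852 F [ 0.3  0.7 -1.2] q [16. 24. 69.  0. 87.  3.]
translation [ 0.0057 -0.1064  0.6164] dr [0.3952 0.     0.0011]
```

View pics/w6.png

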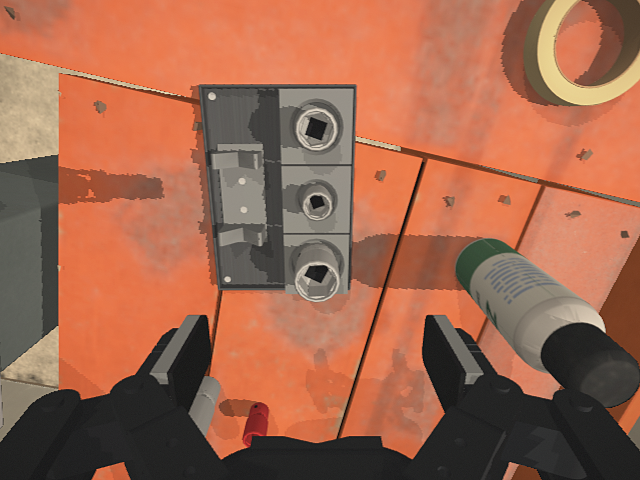

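w6: all three sockets upright in their pockets at (317,127), (318,201), (318,272). Now the bar.

```bash
python3 -m crank '{"hand":[0,0,0,0,0],"translation":[[0,-0.008,0.048],[0,-0.016,0.096],[0,-0.024,0.144],[0,-0.032,0.192],[0,-0.04,0.24]],"dr":[[0,0,0],[0,0,0],[0,0,0],[0,0,0],[0,0,0]]}' >/dev/null;python3 -m crank '{"hand":[0,0,0,0,0],"translation":[[0,-0.008,0.048],[0,-0.016,0.096],[0,-0.024,0.144],[0,-0.032,0.192],[0,-0.04,0.24]],"dr":[[0.08,0,0],[0.16,0,0],[0.24,0,0],[0.32,0,0],[0.39,0,0]]}' >/dev/null; python3 to.py 0.54 -0.36 0.24 -10
```

```text
t 24.8 pos [ 0.5364 -0.222   0.2449] grip 0.0855 F [1.4 0.1 0.7] q [-34.  24.  68.   0.  88. -24.]
translation [0.0046 0.027  0.1354] dr [ 0.0037 -0.0013  0.0022]
```

```bash
python3 -m crank '{"hand":[0,0,0,0,0],"translation":[[0,0.01,0.045],[0,0.02,0.09],[0,0.025,0.135],[0,0.027,0.14],[0,0.027,0.14]],"dr":[[0,0,0],[0,0,0],[0,0,0],[0,0,0],[0,0,0]]}' >/dev/null;python3 -m crank '{"hand":[0],"translation":[[0,0,0]],"dr":[[0,0,0]]}' >/dev/null; python3 snap.py wrist w7 >/dev/null; cat > bar.py <<'E'
from h import *
import sys
p,P=load(sys.argv[1])
x0,y0=float(sys.argv[2]),float(sys.argv[3])
m=(P[...,2]>.006)&(P[...,2]<.04)&(np.linalg.norm(P[...,:2]-[x0,y0],axis=-1)<.12)
n,l,st,c=cv2.connectedComponentsWithStats(m.astype(np.uint8));i=1+st[1:,4].argmax()
Q=P[l==i];mu=Q[:,:2].mean(0);v=np.linalg.svd(Q[:,:2]-mu,full_matrices=False)[2][0];v*=np.sign(v[1]);w=np.array([v[1],-v[0]])
s=(Q[:,:2]-mu)@v;t=(Q[:,:2]-mu)@w
print("len",np.percentile(s,[.5,99.5]),"axis",v,"psi",np.degrees(np.arctan2(w[1],w[0])),"mu",mu)
for a in np.arange(-.10,.10,.01):
    k=abs(s-a)<.005
    if k.sum()>20: print(round(a,3),"t",np.percentile(t[k],[2,98]).round(4),"zmax",np.percentile(Q[k,2],95).round(4),(mu+v*a+w*np.mean(np.percentile(t[k],[2,98]))).round(4))
E
python3 bar.py w7 .541 -.38; python3 to.py 0.54 -0.38 0.1 -12
```

```text
len [-0.09876628  0.07278686] axis [0.19220631 0.98135454] psi -11.081570043700491 mu [ 0.54400738 -0.37382942]
-0.1 t [-0.0066  0.0066] zmax 0.0245 [ 0.5248 -0.472 ]
-0.09 t [-0.0068  0.0064] zmax 0.0244 [ 0.5265 -0.4621]
-0.08 t [-0.0158  0.0162] zmax 0.0317 [ 0.5289 -0.4524]
-0.07 t [-0.0159  0.0164] zmax 0.0319 [ 0.5308 -0.4426]
-0.06 t [-0.0106  0.0098] zmax 0.0268 [ 0.5321 -0.4326]
-0.05 t [-0.0096  0.0093] zmax 0.0264 [ 0.5343 -0.4229]
-0.04 t [-0.009   0.0099] zmax 0.0264 [ 0.5367 -0.4132]
-0.03 t [-0.0092  0.0096] zmax 0.0268 [ 0.5384 -0.4033]
-0.02 t [-0.0095  0.0092] zmax 0.0264 [ 0.54   -0.3934]
-0.01 t [-0.0097  0.0099] zmax 0.0266 [ 0.5422 -0.3837]
-0.0 t [-0.0089  0.0095] zmax 0.0265 [ 0.5443 -0.3739]
0.01 t [-0.0091  0.0092] zmax 0.0264 [ 0.546 -0.364]
0.02 t [-0.0094  0.0097] zmax 0.0264 [ 0.548  -0.3542]
0.03 t [-0.0096  0.0093] zmax 0.0268 [ 0.5496 -0.3444]
0.04 t [-0.0158  0.0157] zmax 0.0316 [ 0.5517 -0.3346]
0.05 t [-0.0158  0.0163] zmax 0.0319 [ 0.5538 -0.3248]
0.06 t [-0.0161  0.0168] zmax 0.0318 [ 0.5559 -0.315 ]
0.07 t [-0.0162  0.0163] zmax 0.0317 [ 0.5575 -0.3051]
t 25.45 pos [ 0.54   -0.3619  0.246 ] grip 0.0854 F [ 0.2 -0.2  0.5] q [-44.  32.  55.   0.  93. -35.]
translation [0.146  0.0031 0.018 ] dr [ 0.0425 -0.0008  0.0007]
```

View pics/w7.png

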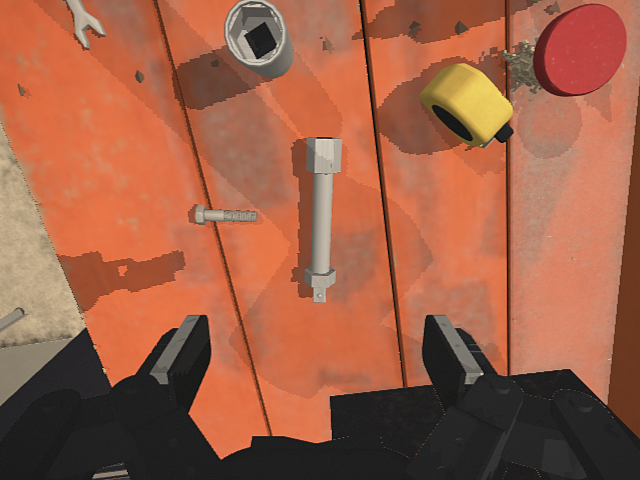

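```bash
python3 to.py 0.5418 -0.385 0.06 -11.1; python3 -m crank '{"hand":[0,0,0,0,0],"translation":[[0.04,0.005,0.022],[0.08,0.006,0.022],[0.12,0.006,0.022],[0.16,0.006,0.022],[0.186,0.006,0.022]],"dr":[[0.027,0,0],[0.027,0,0],[0.027,0,0],[0.027,0,0],[0.027,0,0]]}' >/dev/null;python3 -m crank '{"hand":[0,0],"translation":[[0,0,0],[0,0,0]],"dr":[[0,0,0],[0,0,0]]}' >/dev/null; python3 to.py 0.5418 -0.385 0.005 -11.1
```

```text
t 25.45 pos [ 0.54   -0.3619  0.246 ] grip 0.0854 F [ 0.2 -0.2  0.5] q [-44.  32.  55.   0.  93. -35.]
translation [0.1859 0.0057 0.0226] dr [ 0.0268 -0.0008  0.0007]
t 26.15 pos [ 0.5424 -0.3857  0.0615] grip 0.0853 F [ 0.3 -0.2  1.3] q [-46.  42.  67.   0.  71. -34.]
translation [ 0.0565 -0.0008 -0.0006] dr [-0.001   0.0006 -0.0009]
```

```bash
python3 -m crank '{"hand":[0,0,0,0,0],"translation":[[0.03,-0.001,0],[0.05,-0.001,0],[0.056,-0.001,0],[0.056,-0.001,0],[0.056,-0.001,0]],"dr":[[0,0,0],[0,0,0],[0,0,0],[0,0,0],[0,0,0]]}' |egrep 'pos|force';python3 -m crank '{"hand":[255,255,255,255,255],"translation":[[0,0,0],[0,0,0],[0,0,0],[0,0,0],[0,0,0]],"dr":[[0,0,0],[0,0,0],[0,0,0],[0,0,0],[0,0,0]]}' 80;python3 -m crank '{"hand":[255,255,255,255,255],"translation":[[0,0,0],[0,0,0],[0,0,0],[-0.005,0,0],[-0.02,0,0]],"dr":[[0,0,0],[0,0,0],[0,0,0],[0,0,0],[0,0,0]]}'
```

```text
position: [0.5415, -0.3868, 0.0063]
ft_force: [0.8, -0.6, 0.9]
time_s: 27.15
position: [0.5409, -0.3863, 0.0047]
tool_rot: [[0.001, 0.981, -0.195], [-0.0, -0.195, -0.981], [-1.0, 0.001, 0.0]]
ft_force: [0.2, -0.1, -0.2]
grip_width: 0.0175
time_s: 27.65
position: [0.5396, -0.3852, 0.0226]
tool_rot: [[-0.004, 0.981, -0.195], [0.004, -0.195, -0.981], [-1.0, -0.004, -0.003]]
ft_force: [0.7, -0.3, -4.6]
grip_width: 0.0171
```

```bash
python3 -m crank '{"hand":[255,255,255,255,255],"translation":[[-0.04,0,0],[-0.08,0,0],[-0.12,0,0],[-0.15,-0.01,-0.03],[-0.16,-0.025,-0.07]],"dr":[[0,0,0],[0,0,0],[0,0,0],[0,0,0],[0,0,0]]}' |egrep 'pos|force|width';python3 -m crank '{"hand":[255,255,255,255,255],"translation":[[0,-0.015,-0.045],[0,-0.03,-0.09],[0,-0.045,-0.135],[0,-0.06,-0.18],[0,-0.08,-0.225]],"dr":[[-0.06,0,0],[-0.13,0,0],[-0.2,0,0],[-0.27,0,0],[-0.34,0,0]]}' |egrep 'pos|force|width'; python3 to.py 0.4353 0.2509 0.18 12.65
```

```text
position: [0.5302, -0.3138, 0.188]
ft_force: [1.7, 1.0, -4.7]
grip_width: 0.0172
position: [0.4946, -0.0747, 0.1849]
ft_force: [0.4, 0.1, -4.5]
grip_width: 0.0172
t 28.65 pos [ 0.4946 -0.0747  0.1849] grip 0.0172 F [ 0.4  0.1 -4.5] q [-22.  19.  87.   0.  74. -31.]
translation [ 0.0048 -0.0111 -0.3307] dr [-0.0742  0.0002 -0.0004]
```

```bash
python3 -m crank '{"hand":[255,255,255,255,255],"translation":[[0,-0.002,-0.045],[0,-0.004,-0.09],[0,-0.006,-0.135],[0,-0.008,-0.18],[0,-0.01,-0.225]],"dr":[[-0.02,0,0],[-0.04,0,0],[-0.06,0,0],[-0.074,0,0],[-0.074,0,0]]}' |egrep 'pos|force|width';python3 -m crank '{"hand":[255,255,255,255,255],"translation":[[0,0.003,-0.04],[0,0.006,-0.08],[0,0.008,-0.1],[0,0.008,-0.1],[0,0.008,-0.1]],"dr":[[0,0,0],[0,0,0],[0,0,0],[0,0,0],[0,0,0]]}' |egrep 'pos|force|width'; python3 -m crank '{"hand":[255,255],"translation":[[0,0,0],[0,0,0]],"dr":[[0,0,0],[0,0,0]]}' >/dev/null; python3 snap.py wrist w8 >/dev/null; python3 to.py 0.4353 0.2509 0.08 12.65
```

```text
position: [0.452, 0.1464, 0.185]
ft_force: [0.4, 0.5, -4.3]
grip_width: 0.0173
position: [0.4388, 0.244, 0.1846]
ft_force: [0.5, -0.9, -3.9]
grip_width: 0.0173
t 29.9 pos [0.4394 0.2434 0.1844] grip 0.0173 F [-0.5 -0.7 -3.7] q [15. 19. 86. -0. 74.  3.]
translation [ 0.1044 -0.0024 -0.0082] dr [-0.0042  0.0001  0.    ]
```

View pics/w8.png

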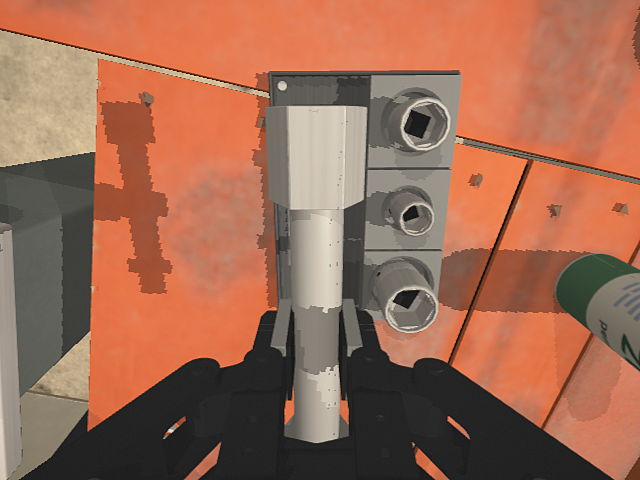

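w8: bar held level, head away at (317,155), collar at (317,430). I'll check the grip's axial offset and height.

```bash
python3 - <<'E'
from h import *
p,P=load("w8");T=np.array([.4394,.2434])
v=np.array([-.2190,.9757]);w=np.array([.9757,.2190])
s=(P[...,:2]-T)@v;t=(P[...,:2]-T)@w;z=P[...,2]
b=(abs(t)<.02)&(z>.15)&(z<.24)
for a in np.arange(-.09,.11,.01):
    k=b&(abs(s-a)<.005)
    if k.sum()>30:print(round(a,3),k.sum(),"t",np.percentile(t[k],[2,98]).round(4),"z",np.percentile(z[k],95).round(4))
k=b&(abs(t)<.015)&(abs(t)>.0115)&(s>0)&(s<.12);print("head s",np.percentile(s[k],[2,98]))
E
```

```text
-0.05 729 t [-0.0139  0.0141] z 0.206
-0.04 855 t [-0.0091  0.0095] z 0.2063
-0.03 875 t [-0.0092  0.0095] z 0.2061
-0.02 928 t [-0.0086  0.0091] z 0.2062
-0.01 1400 t [-0.0104  0.0109] z 0.2354
-0.0 1667 t [-0.0102  0.0107] z 0.2313
0.01 5999 t [-0.0194  0.0194] z 0.2383
0.02 1241 t [-0.009   0.0097] z 0.2059
0.03 1337 t [-0.009   0.0096] z 0.2059
0.04 1426 t [-0.0089  0.0097] z 0.2057
0.05 1448 t [-0.0136  0.0145] z 0.2105
0.06 2910 t [-0.0156  0.0165] z 0.2111
0.07 3160 t [-0.0156  0.0166] z 0.211
0.08 3421 t [-0.0156  0.0166] z 0.211
0.09 78 t [-0.014   0.0161] z 0.2108
head s [0.00975295 0.08405178]
```

```bash
python3 -m crank '{"hand":[255,255,255,255,255],"translation":[[0.03,-0.002,-0.007],[0.07,-0.002,-0.008],[0.11,-0.002,-0.008],[0.13,-0.002,-0.008],[0.13,-0.002,-0.008]],"dr":[[-0.004,0,0],[-0.004,0,0],[-0.004,0,0],[-0.004,0,0],[-0.004,0,0]]}' |egrep 'pos|force|width'; python3 -m crank '{"hand":[255,255],"translation":[[0,0,0],[0,0,0]],"dr":[[0,0,0],[0,0,0]]}' >/dev/null; python3 to.py 0.4353 0.2509 0.028 12.65
```

```text
position: [0.4344, 0.2506, 0.0521]
ft_force: [0.3, -0.4, -4.2]
grip_width: 0.0171
t 30.6 pos [0.4365 0.2517 0.0558] grip 0.0171 F [-0.2 -0.3 -3.4] q [16. 29. 96. -0. 55.  4.]
translation [ 0.0278 -0.0014  0.0005] dr [ 0.0009 -0.0002 -0.003 ]
```

```bash
python3 -m crank '{"hand":[255,255,255,255,255],"translation":[[0.01,-0.001,0],[0.018,-0.001,0],[0.025,-0.001,0],[0.028,-0.001,0],[0.028,-0.001,0]],"dr":[[0,0,0],[0,0,0],[0,0,0],[0,0,0],[0,0,0]]}' |egrep 'pos|force|width'; for i in 1 2 3 4 5; do python3 -m crank '{"hand":[255,255],"translation":[[0.001,0,0],[0.001,0,0]],"dr":[[0,0,0],[0,0,0]]}' | egrep 'pos|force'; done
```

```text
position: [0.4343, 0.2513, 0.0257]
ft_force: [0.4, -0.8, -4.5]
grip_width: 0.0171
position: [0.4346, 0.2514, 0.0253]
ft_force: [-0.4, 0.1, -5.0]
position: [0.4345, 0.2514, 0.0243]
ft_force: [0.2, -0.0, -4.0]
position: [0.4347, 0.2514, 0.0237]
ft_force: [-1.5, -1.2, 1.9]
position: [0.4347, 0.2514, 0.0236]
ft_force: [-4.3, -1.0, 14.0]
position: [0.4348, 0.2514, 0.0235]
ft_force: [-7.0, -3.0, 24.7]
```

```bash
python3 -m crank '{"hand":[255,220,190,170,150],"translation":[[-0.002,0,0],[-0.002,0,0],[-0.002,0,0],[-0.002,0,0],[-0.002,0,0]],"dr":[[0,0,0],[0,0,0],[0,0,0],[0,0,0],[0,0,0]]}' |egrep 'pos|force|width';python3 -m crank '{"hand":[130,130,130,130,130],"translation":[[0,0,0],[0,0,0],[-0.01,0,0],[-0.03,0,0],[-0.06,0,0]],"dr":[[0,0,0],[0,0,0],[0,0,0],[0,0,0],[0,0,0]]}' |egrep 'pos|force|width'; python3 -m crank '{"hand":[130,130,130,130,130],"translation":[[-0.04,0,0],[-0.08,0,0],[-0.12,0,0],[-0.15,0,0],[-0.15,0,0]],"dr":[[0,0,0],[0,0,0],[0,0,0],[0,0,0],[0,0,0]]}' >/dev/null;python3 -m crank '{"hand":[130,130],"translation":[[0,0,0],[0,0,0]],"dr":[[0,0,0],[0,0,0]]}' >/dev/null; python3 snap.py wrist w9 >/dev/null; python3 snap.py top t9 >/dev/null; python3 - <<'E'
from h import *
p,P=load("w9");C=np.array([.4353,.2509])
v=np.array([-.2190,.9757]);w=np.array([.9757,.2190])
s=(P[...,:2]-C)@v;t=(P[...,:2]-C)@w;z=P[...,2]
for n,y in(("M",.068),("S",0),("L",-.068)):
    k=(abs(t-.076)<.032)&(abs(s-y)<.032)&(z>.05)&(z<.12);zt=np.percentile(z[k],95);k&=z>zt-.004
    print(n,"top",zt.round(4),"off t,s",((np.percentile(t[k],[1,99]).mean()-.076)*1e3).round(1),((np.percentile(s[k],[1,99]).mean()-y)*1e3).round(1))
for a in np.arange(-.09,.10,.02):
    k=(abs(t)<.022)&(abs(s-a)<.005)&(z>.025)&(z<.08)
    if k.sum()>30:print(round(a,3),"t",np.percentile(t[k],[2,98]).round(4),"ztop",np.percentile(z[k],95).round(4))
p,P=load("t9")
for n,(x,y) in dict(dm=(.4285,-.003),dl=(.5205,-.22),red=(.4985,-.0245)).items():
    k=(np.linalg.norm(P[...,:2]-[x,y],axis=-1)<.04)&(P[...,2]>.04);Q=P[k];T=Q[Q[:,2]>np.percentile(Q[:,2],95)-.006];print(n,((T.min(0)+T.max(0))/2).round(4))
E
```

```text
position: [0.4346, 0.2514, 0.0231]
ft_force: [-0.4, 0.4, -0.7]
grip_width: 0.0354
position: [0.4339, 0.2511, 0.0836]
ft_force: [-0.1, -0.0, 0.4]
grip_width: 0.0417
M top 0.0678 off t,s -0.4 -0.8
S top 0.0635 off t,s 0.2 1.1
L top 0.0713 off t,s 0.2 -0.7
-0.07 t [-0.0133  0.0133] ztop 0.0501
-0.05 t [-0.0151  0.0151] ztop 0.0504
-0.03 t [-0.0205  0.0206] ztop 0.0453
-0.01 t [-0.009   0.0098] ztop 0.0455
0.01 t [-0.0098  0.0095] ztop 0.0456
0.03 t [-0.0204  0.02  ] ztop 0.0452
0.05 t [-0.0181  0.0183] ztop 0.0493
0.07 t [-0.0163  0.0167] ztop 0.051
0.09 t [-0.0155  0.0158] ztop 0.0507
dm [ 0.4279 -0.0026  0.0972]
dl [ 0.52   -0.2203  0.1007]
red [ 0.4973 -0.0241  0.0507]
```

View pics/w9.png

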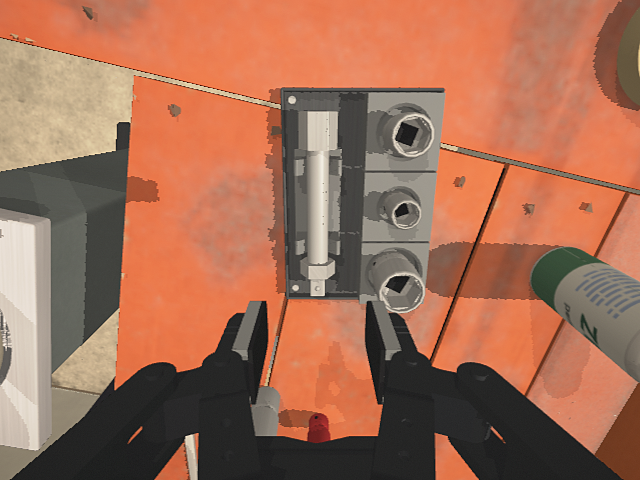

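w9: the bar lies level in both saddles (318,200), and the sockets stand upright at (405,132), (402,209) and (397,280). Heights match the seated values and the look-alikes haven't moved, so I'm handing in.

```bash
python3 -c "
from rig import env;print(env.close_job())"
```

```text
the job is handed in; nothing more can be done
None
```

The three short sockets stand in their own pockets and the extension bar lies in its cradle. I handed the job in at about 33 s on the robot's clock, with the gripper clear of everything.

- **Set-down:** I lowered each piece until the wrist felt light contact (about 1–25 N), at or within 1.5 mm of the height worked out for it, and only then let go.
- **Sockets:** In the last wrist picture their tops were at 63.5, 67.8 and 71.3 mm, against 62, 66 and 70 mm when seated. They were within about 1.2 mm of the pocket centres.
- **Bar:** It is level along its length in both saddles. Its shaft top was at about 45.5 mm, against 44 mm expected.
- **Left alone:** The two deep sockets and the red decoy were within about 1.5 mm of where they started, which is measurement noise.

No check failed. The only disagreements were that the camera heights read 1–2 mm high everywhere, and that the gripper width read 1–3 mm under the true diameters. I took both for measuring bias.

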